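# Shelve and tag the new cheese wheel

### The job

One new cheese wheel stands in the open on the bench beyond the bays: without lifting or tipping it, slide it into the empty bay of its own colour (straw wheel with red disc: red; grey wheel with blue disc: blue) until it sits against the coloured end board. Then lay the loose tag of the same colour flat on the middle of that wheel. Leave the spare wheel in the white hoop, the other tag and everything else where they are.

Things in the scene. Friction and masses are not known exactly. Their poses are not given: they have to be found in the camera images.
- new_red: round cheese wheel, 100 mm across, 45 mm high, about 0.37 kg, too wide for the gripper; slides on the bench when pushed. Straw-coloured rind, red disc on top. Origin: centre of its underside. Either it stands in the open or it is the spare in the hoop
- new_blue: round cheese wheel, 100 mm across, 45 mm high, about 0.37 kg, too wide for the gripper; slides on the bench when pushed. Grey rind, blue disc on top. Origin: centre of its underside. Either it stands in the open or it is the spare in the hoop
- hoop: white plastic ring fixed on the bench at the robot's right, 124 mm outside, 30 mm high, no floor; the spare wheel stands in it. Origin: its centre at bench level
- bay_red_a: fixed bay, empty (but for a thin paper mat) or holding a wheel: red end board at the robot's end, 135 mm wide, 34 high; two wooden side cleats 20 mm high, 10 thick, 115 apart inside, reaching to x = +39 mm. No floor. Origin on the bench, where a wheel's centre is when it touches the end board (inner face at x = -50 mm). +x points out of the open mouth, away from the robot
- bay_red_b: fixed bay, empty (but for a thin paper mat) or holding a wheel: red end board at the robot's end, 135 mm wide, 34 high; two wooden side cleats 20 mm high, 10 thick, 115 apart inside, reaching to x = +39 mm. No floor. Origin on the bench, where a wheel's centre is when it touches the end board (inner face at x = -50 mm). +x points out of the open mouth, away from the robot
- bay_blue_a: fixed bay, empty (but for a thin paper mat) or holding a wheel: blue end board at the robot's end, 135 mm wide, 34 high; two wooden side cleats 20 mm high, 10 thick, 115 apart inside, reaching to x = +39 mm. No floor. Origin on the bench, where a wheel's centre is when it touches the end board (inner face at x = -50 mm). +x points out of the open mouth, away from the robot
- bay_blue_b: fixed bay, empty (but for a thin paper mat) or holding a wheel: blue end board at the robot's end, 135 mm wide, 34 high; two wooden side cleats 20 mm high, 10 thick, 115 apart inside, reaching to x = +39 mm. No floor. Origin on the bench, where a wheel's centre is when it touches the end board (inner face at x = -50 mm). +x points out of the open mouth, away from the robot
- old_red: straw-coloured wheel already shelved in one of the two red bays, 100 mm across, 45 mm high, with a red tag (to 51 mm). Origin: centre of its underside
- old_blue: grey wheel already shelved in one of the two blue bays, 100 mm across, 45 mm high, with a blue tag (to 51 mm). Origin: centre of its underside
- tag_red: wooden tag, red on top, 80 x 30 x 6 mm, 20 g, lying flat loose on the bench. Origin at the centre of its underside, x along its 80 mm length
- tag_blue: wooden tag, blue on top, 80 x 30 x 6 mm, 20 g, lying flat loose on the bench. Origin at the centre of its underside, x along its 80 mm length
- jar: bystander: amber jar with steel lid, 70 mm across, 85 mm high, origin under its centre
- bowl: bystander: white bowl, 96 mm across, 45 mm high, origin under its centre
- brush: bystander: hand brush lying on the bench at the robot's left
- iron: bystander: cheese iron, a T of wooden grip (100 mm) and steel rod (150 mm), lying on the bench, 18 mm high
There are look-alikes about, which are no part of the job. Leave any green or turquoise look-alike of the new_red alone.

How it is judged (in metres and radians):
On the way, in this order (a step that is already met when the one before it is completed fails the run):
1. the new wheel in the open is home in the empty bay of its colour (((((x of new_red in the frame of bay_red_a between -0.01 and 0.015 m and y of new_red in the frame of bay_red_a between -0.013 and 0.013 m) or (x of new_red in the frame of bay_red_b between -0.01 and 0.015 m and y of new_red in the frame of bay_red_b between -0.013 and 0.013 m)) and height (world z) of new_red below 0.01 m and angle between new_red's own z axis and vertical below 0.1 rad and linear speed of new_red below 0.02 m/s and horizontal distance between new_blue and hoop below 0.025 m) or (((x of new_blue in the frame of bay_blue_a between -0.01 and 0.015 m and y of new_blue in the frame of bay_blue_a between -0.013 and 0.013 m) or (x of new_blue in the frame of bay_blue_b between -0.01 and 0.015 m and y of new_blue in the frame of bay_blue_b between -0.013 and 0.013 m)) and height (world z) of new_blue below 0.01 m and angle between new_blue's own z axis and vertical below 0.1 rad and linear speed of new_blue below 0.02 m/s and horizontal distance between new_red and hoop below 0.025 m))), for 0.2 s.
2. the tag of its colour lies on it ((((((x of new_red in the frame of bay_red_a between -0.01 and 0.015 m and y of new_red in the frame of bay_red_a between -0.013 and 0.013 m) or (x of new_red in the frame of bay_red_b between -0.01 and 0.015 m and y of new_red in the frame of bay_red_b between -0.013 and 0.013 m)) and height (world z) of new_red below 0.01 m and angle between new_red's own z axis and vertical below 0.1 rad and linear speed of new_red below 0.02 m/s and horizontal distance between new_blue and hoop below 0.025 m) and horizontal distance between tag_red and new_red below 0.03 m and z of tag_red in the frame of new_red between 0.04 and 0.051 m and angle between tag_red's own z axis and vertical below 0.12 rad and linear speed of tag_red below 0.02 m/s and distance of tag_blue from where it was at the start of the episode below 0.03 m) or ((((x of new_blue in the frame of bay_blue_a between -0.01 and 0.015 m and y of new_blue in the frame of bay_blue_a between -0.013 and 0.013 m) or (x of new_blue in the frame of bay_blue_b between -0.01 and 0.015 m and y of new_blue in the frame of bay_blue_b between -0.013 and 0.013 m)) and height (world z) of new_blue below 0.01 m and angle between new_blue's own z axis and vertical below 0.1 rad and linear speed of new_blue below 0.02 m/s and horizontal distance between new_red and hoop below 0.025 m) and horizontal distance between tag_blue and new_blue below 0.03 m and z of tag_blue in the frame of new_blue between 0.04 and 0.051 m and angle between tag_blue's own z axis and vertical below 0.12 rad and linear speed of tag_blue below 0.02 m/s and distance of tag_red from where it was at the start of the episode below 0.03 m))), for 0.2 s.
At the end, for the whole second after the job is handed in: The wheel from the open stands at rest in the empty bay of its colour, within 15 mm of the end board and 13 mm of the middle line; its colour's tag lies flat on top, within 30 mm of its centre; the spare is within 25 mm of the hoop's centre, the other tag within 30 mm of its start ((((((x of new_red in the frame of bay_red_a between -0.01 and 0.015 m and y of new_red in the frame of bay_red_a between -0.013 and 0.013 m) or (x of new_red in the frame of bay_red_b between -0.01 and 0.015 m and y of new_red in the frame of bay_red_b between -0.013 and 0.013 m)) and height (world z) of new_red below 0.01 m and angle between new_red's own z axis and vertical below 0.1 rad and linear speed of new_red below 0.02 m/s and horizontal distance between new_blue and hoop below 0.025 m) and horizontal distance between tag_red and new_red below 0.03 m and z of tag_red in the frame of new_red between 0.04 and 0.051 m and angle between tag_red's own z axis and vertical below 0.12 rad and linear speed of tag_red below 0.02 m/s and distance of tag_blue from where it was at the start of the episode below 0.03 m) or ((((x of new_blue in the frame of bay_blue_a between -0.01 and 0.015 m and y of new_blue in the frame of bay_blue_a between -0.013 and 0.013 m) or (x of new_blue in the frame of bay_blue_b between -0.01 and 0.015 m and y of new_blue in the frame of bay_blue_b between -0.013 and 0.013 m)) and height (world z) of new_blue below 0.01 m and angle between new_blue's own z axis and vertical below 0.1 rad and linear speed of new_blue below 0.02 m/s and horizontal distance between new_red and hoop below 0.025 m) and horizontal distance between tag_blue and new_blue below 0.03 m and z of tag_blue in the frame of new_blue between 0.04 and 0.051 m and angle between tag_blue's own z axis and vertical below 0.12 rad and linear speed of tag_blue below 0.02 m/s and distance of tag_red from where it was at the start of the episode below 0.03 m))); the robot touches nothing.
It fails at once if a new wheel is lifted off the bench or tipped (height (world z) of any of new_red, new_blue above 0.02 m or angle between any of new_red, new_blue's own z axis and vertical above 0.3 rad).
It fails at once if a shelved wheel or a bystander is moved more than 30 mm (distance of any of old_red, old_blue, jar, bowl, brush, iron from where it was at the start of the episode above 0.03 m).
It also fails if it takes over 64 s, if anything falls off the work surface, if the arm or the gripper's body presses on something with over 40 N, if the wrist force passes 120 N, or if a joint passes its speed limit or range.

### The arm

A 6-joint arm with a two-finger parallel gripper is mounted at the origin on the work surface. World frame = base frame: x ahead of the robot, y to its left, z up, the work surface at z = 0. Lengths are in m, angles in degrees, forces in N, time in s.
With the tool pointing down it reaches from about 0.25 to 0.725 m from the base axis. Payload 9.7 kg.
Tool frame: the origin (TCP) lies at the centre of the arm's flange, where the gripper is bolted on; the fingertips stand 173 mm ahead of it and the grasp point (between the pads) lies bot.grip_depth ahead of it (bot.grip_depth is the distance from the TCP to the grasp point, in m); z points along the fingers, y is the direction in which the jaws open and shut (so a half turn about z gives the same grasp; the last joint's range is limited). The gripper opens to 85 mm and grips with 20 to 120 N. Pads are 22 mm wide; open, the fingers measure 114 mm over their backs; the gripper's body (76 mm by 85 mm) begins 54 mm behind the grasp point. The pads swing forward as they close: fully open they stand 13 mm farther back than shut.
Start: joints at [-70.875, 4.979, 10.078, 95.1, 0, 90], TCP at [0.18, -0.52, 0.405] pointing down, gripper open.
Joint ranges: [-179.16, 179.16], [-48.56, 103.87], [-65.8, 70.77], [-126.05, 130.52], [-82.76, 87.17], [-180, 180]. Speed limits (degrees/s): [127.2, 127.2, 147.25, 180, 180, 180].

### API

Orientations are given as [roll, pitch, yaw] about the fixed x, y, z axes, in that order (R = Rz(yaw) Ry(pitch) Rx(roll)).
In Python, from workcell import status, viewer, bot gives the robot as it stands. The module is installed in compiled form; this text tells all that it offers.
- The arm moves only by the tool move_arm, never from a script. Its argument "commands" is a list of rows, each an object with "claw": the gripper's target within -1 to 1 (fully open at 1, half-way at 0, shut at -1); "travel": the shift along the tool's x, y, z in cm, a list of three; "turn": the turn about the tool's z in degrees. A call has 1 to 5 rows; each row shifts and turns the commanded pose from where the row before left it, along the tool's axes as they then stand; what a row does not reach is not made up. A row lasts 1/12 s, in which the tool goes at most 41.7 mm and 7.16 degrees, less where a joint would pass 70% of its speed; a pose out of reach is approached as far as the arm can. A call is refused whole if a number of a shift passes 4.17 or a number of a turn 7.16, either way. A call with a gripper value outside its range is refused whole. The fingers move at their own pace and stop on an object; "squeeze" is the grip in N (left out, the last holds). Time passes only in rows, so rows that do not move let the fingers close. It gives the time, the measured TCP pose, the force and the opening at its end, in the units of the state.
- status.get_obs(): the state, without advancing time (a new reading comes with each control period).
- viewer.camera(name): name is "scene" or "side" or "wrist"; returns the picture (480x640x3 uint8, blue, green, red); there is no depth.
- viewer.camera_params(name): a dict with "camera_matrix" (3x3 intrinsics, pixels), "xyz" and "rotation" of the camera in the world. Camera axes: x right, y up, looking along -z (the intrinsics and any distortion apply to the point x, -y, -z); pixel columns grow to the right and rows downward; lengths in m; the calibration is good to about 2 mm. A picture is of the moment at which its call begins: read the wrist's pose just before it. camera_params takes no time and is no camera call; for the wrist camera it gives the pose at the moment of the call.
- bot.job_done(): hands the job in, once; it reports no verdict.
The state is a dict: "time": time; "q": joint angles; "qd": joint speeds; "joint_efforts": joint torques, N m; "ee_pos": TCP position; "tcp_rot": TCP orientation; "wrist_force": force on the tool from outside, world axes, zero at the start; "torque": the same for the moment, N m; "opening": finger opening in m.
Only numpy, scipy, OpenCV 4.12 (cv2) and the standard library are available. Lean on these libraries where they do the work, as an engineer would, in place of code of your own. Each camera call takes 0.05 s, during which the arm holds its last target.

## Working session

There is one attempt and no reset: what is moved stays moved. The work goes in short steps, Python scripts to look and compute and a tool call to move; the robot and the scene stay as the last step left them, time stands still between calls to the robot, and variables do not carry over. Pictures are saved under pics/ and viewed, and the job is handed in when it is done.

Besides the shell and the picture viewer there is one more tool, called after ">>>" as name(argument=value, ...), one argument or row to a line, values as JSON. move_arm: Moves the arm, as the interface text tells. Its arguments: {"type":"object","properties":{"commands":{"type":"array"},"squeeze":{"type":"number"}},"required":["commands"]}

```bash
mkdir -p pics
python3 - <<'E'
from workcell import status, viewer, bot
import cv2
o=status.get_obs();print(o);print(bot.grip_depth)
for n in("scene","side","wrist"):
    p=viewer.camera_params(n);print(n,p)
    cv2.imwrite(f"pics/{n}0.png",viewer.camera(n))
E
```

```text
{'time': 0.0, 'q': array([-7.08749120e+01,  5.01219149e+00,  1.00338939e+01,  9.50997362e+01,
        9.88817750e-04,  8.99995749e+01]), 'qd': array([-0.02601212, -0.00921704,  0.06656832, -0.00745621,  0.02246525,
        0.0042312 ]), 'joint_efforts': array([-4.53120037e-04, -5.20386350e+01,  4.64802897e+01,  1.63862959e-02,
       -4.33272874e-05, -1.53678595e-06]), 'ee_pos': array([ 0.18020032, -0.51964559,  0.40396742]), 'tcp_rot': array([-1.79921966e+02, -9.89395744e-04,  1.91255118e+01]), 'wrist_force': array([0.40721566, 0.42957398, 0.31028157]), 'torque': array([-0.00937878, -0.01876831,  0.00093598]), 'opening': 0.08525264353639903}
0.1547
scene {'camera_matrix': array([[536.35808613,   0.        , 333.99136803],
       [  0.        , 536.35808613, 238.13621911],
       [  0.        ,   0.        ,   1.        ]]), 'xyz': array([1.70695424, 0.36037523, 1.056062  ]), 'rotation': array([ 51.18639419,  -0.23362507, 106.57314644])}
side {'camera_matrix': array([[497.80219626,   0.        , 323.11254192],
       [  0.        , 497.80219626, 235.04273995],
       [  0.        ,   0.        ,   1.        ]]), 'xyz': array([-0.03808688,  0.64321336,  1.11833795]), 'rotation': array([  38.21877474,   -0.38323894, -135.98461664])}
wrist {'camera_matrix': array([[334.10114105,   0.        , 321.36900101],
       [  0.        , 334.10114105, 233.23550058],
       [  0.        ,   0.        ,   1.        ]]), 'xyz': array([ 0.2499638 , -0.49483096,  0.37460892]), 'rotation': array([-16.79998891,   0.09155604, -70.81883201])}
```

View pics/scene0.png

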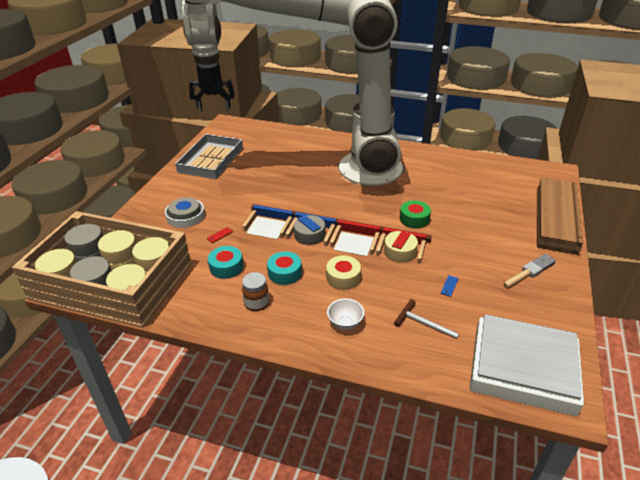

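View pics/side0.png

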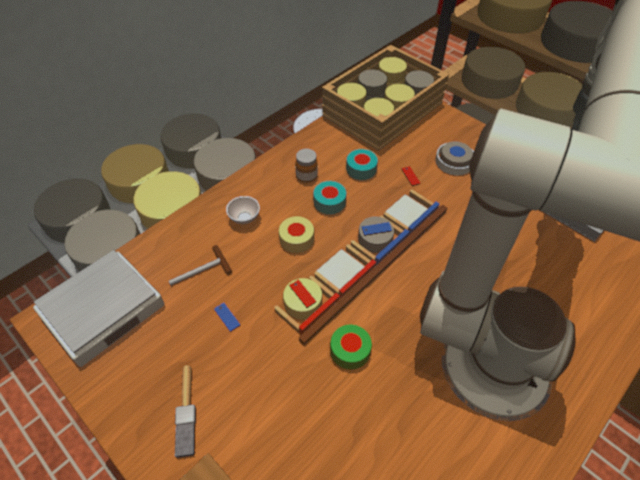

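View pics/wrist0.png

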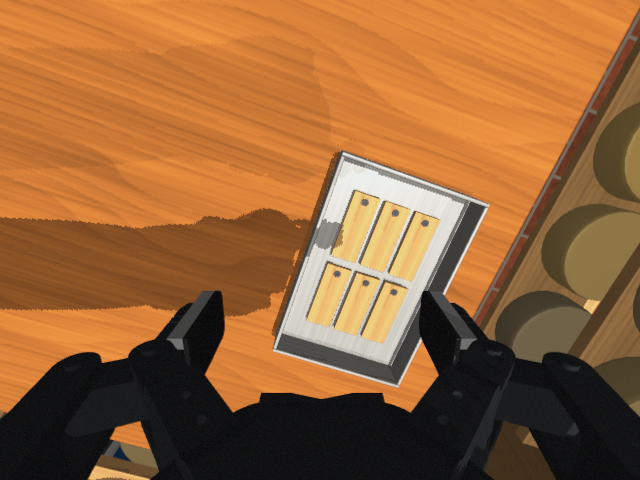

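The scene view shows these candidates:
- The straw wheel with a red disc, at scene (343,270) and side (296,233), fits new_red.
- The turquoise wheels at (226,261) and (285,267) and the green one at (415,213) are look-alikes.
- The spare in the hoop at (184,211) is grey and blue.
- The empty red bay's mat is at (353,240).
- The red tag lies at (220,235) and the blue tag at (450,286).

I'll confirm with an enlarged crop.

```bash
cat > h.py <<'E'
import numpy as np,cv2
from scipy.spatial.transform import Rotation as R
from workcell import status, viewer, bot
def ray(n,u,v,z,p=None):
    p=p or viewer.camera_params(n);K=p["camera_matrix"]
    d=np.array([(u-K[0,2])/K[0,0],-(v-K[1,2])/K[1,1],-1.])
    d=R.from_euler('xyz',p["rotation"],degrees=True).as_matrix()@d
    c=np.array(p["xyz"]);return c+d*(z-c[2])/d[2]
def proj(n,X,p=None):
    p=p or viewer.camera_params(n);K=p["camera_matrix"]
    c=R.from_euler('xyz',p["rotation"],degrees=True).as_matrix().T@(np.array(X)-p["xyz"])
    return np.array([K[0,0]*c[0]/-c[2]+K[0,2],K[1,1]*c[1]/c[2]+K[1,2]])
E
python3 - <<'E'
import cv2
a=cv2.imread('pics/scene0.png');b=cv2.imread('pics/side0.png')
cv2.imwrite('pics/sc1.png',cv2.resize(a[190:300,200:400],None,fx=4,fy=4,interpolation=cv2.INTER_CUBIC))
cv2.imwrite('pics/si1.png',cv2.resize(b[140:340,270:470],None,fx=3,fy=3,interpolation=cv2.INTER_CUBIC))
E
```

```text
(no output)
```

View pics/sc1.png

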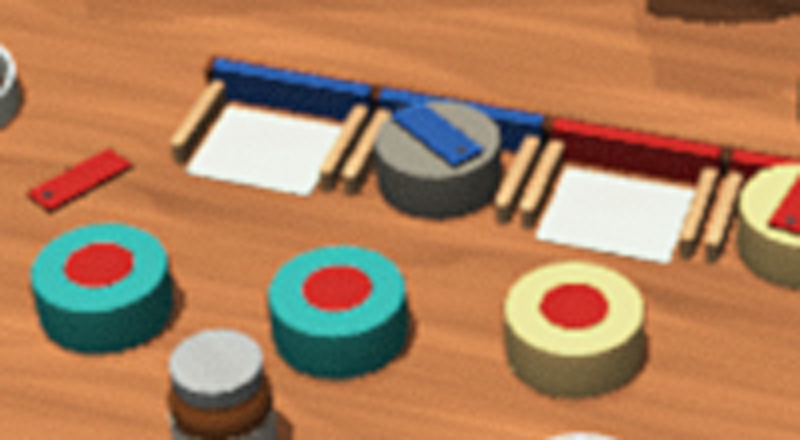

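View pics/si1.png

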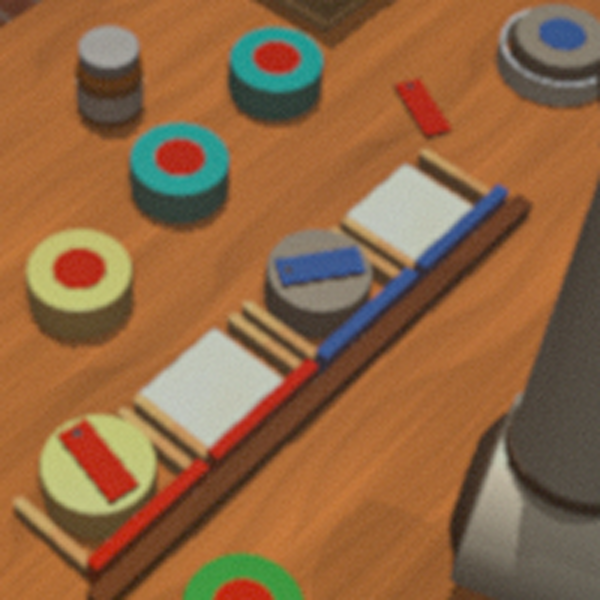

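Run:
```python
from h import *
def S(u,v,z): return ray('scene',200+(u+.5)/4-.5,190+(v+.5)/4-.5,z).round(4)[:2]
def D(u,v,z): return ray('side',270+(u+.5)/3-.5,140+(v+.5)/3-.5,z).round(4)[:2]
print('wheel',S(575,306,.045),D(80,269,.045))
print('board top front L,R scene',S(553,128,.034),S(722,158,.034))
print('board top front side', D(317,367,.034),D(211,459,.034))
print('all board scene blue left',S(213,68,.034),' side right end',D(500,196,.034),D(92,568,.034))
print('mat scene',[S(*p,0) for p in((567,170),(694,192),(668,262),(537,236))])
print('mat side',[D(*p,0) for p in((212,330),(281,380),(209,449),(136,400))])
print('cleat near mouth ends top scene',S(499,210,.02),S(529,216,.02),S(688,246,.02),S(712,251,.02))
print('cleat mouth ends side top',D(231,317,.02),D(246,305,.02),D(137,401,.02),D(122,410,.02))
print('tag red',[S(*p,.006) for p in((30,193),(118,150),(131,166),(48,211))],S(82,180,.006),D(421,107,.006))
print('tag side',[D(*p,.006) for p in((397,88),(418,81),(449,126),(430,136))])
print('teal',S(338,288,.045),D(180,157,.045), S(98,265,.045),D(276,58,.045))
print('jar',S(217,352,.085),D(109,46,.085),'oldblue',S(437,142,.045),'oldred',D(98,463,.045),'hoop',D(562,35,.045))
print('bowl',ray('scene',346,312,.045),ray('side',243,208,.045))
print('iron',ray('scene',403,312,.015),ray('scene',457,335,.01),ray('side',170,280,.01),ray('side',222,258,.015))
```

```text
wheel [0.6143 0.0672] [0.6111 0.0677]
board top front L,R scene [ 0.4046 -0.0101] [0.4036 0.1264]
board top front side [ 0.3871 -0.0073] [0.3898 0.1282]
all board scene blue left [ 0.4072 -0.2994]  side right end [ 0.3912 -0.2868] [0.3888 0.27  ]
mat scene [array([0.4113, 0.0038]), array([0.4092, 0.1071]), array([0.4973, 0.1078]), array([0.4967, 0.0043])]
mat side [array([0.4979, 0.0085]), array([0.4145, 0.0062]), array([0.4114, 0.1057]), array([0.4936, 0.1137])]
cleat near mouth ends top scene [ 0.4984 -0.0255] [ 0.4987 -0.0015] [0.498  0.1225] [0.4985 0.141 ]
cleat mouth ends side top [ 0.4859 -0.0033] [ 0.4853 -0.0234] [0.4827 0.1233] [0.4855 0.1393]
tag red [array([ 0.5682, -0.3871]), array([ 0.4981, -0.3452]), array([ 0.5141, -0.3264]), array([ 0.5842, -0.3636])] [ 0.5416 -0.3556] [ 0.5358 -0.3548]
tag side [array([ 0.5715, -0.3595]), array([ 0.5621, -0.3835]), array([ 0.4979, -0.3531]), array([ 0.5032, -0.3279])]
teal [ 0.6447 -0.0998] [ 0.6424 -0.0992] [ 0.6713 -0.2742] [ 0.6679 -0.271 ]
jar [ 0.7699 -0.1354] [ 0.7735 -0.1322] oldblue [ 0.462  -0.0871] oldred [0.4505 0.2022] hoop [ 0.475  -0.5093]
bowl [0.78221717 0.12164996 0.045     ] [0.77664127 0.11975603 0.045     ]
iron [0.71119668 0.25897462 0.015     ] [0.74540261 0.40519304 0.01      ] [0.74724259 0.40134951 0.01      ] [0.7017663  0.26235459 0.015     ]
```

The crops confirm it: new_red is the straw wheel at about (0.613, 0.067). The empty red bay's origin is about (0.453, 0.058) with its axis along +x, and the red tag is at (0.538, -0.355). I'll square the tool to the world axes first, then go beyond the wheel.

>>> move_arm(
  commands=[
    {"claw": 0.2, "travel": [0, 0, 0], "turn": 6.4},
    {"claw": 0.2, "travel": [0, 0, 0], "turn": 6.4},
    {"claw": 0.2, "travel": [0, 0, 0], "turn": 6.3},
  ],
  squeeze=30,
)

```text
time: 0.4
ee_pos: [0.1802, -0.5196, 0.4044]
tcp_rot: [-180.0, 0.0, -0.3]
wrist_force: [0.0, -0.1, 0.8]
opening: 0.0525
```

>>> move_arm(
  commands=[
    {"claw": 0.2, "travel": [2.6, -2.9, 0], "turn": 0},
    {"claw": 0.2, "travel": [2.6, -2.9, 0], "turn": 0},
    {"claw": 0.2, "travel": [2.6, -2.9, 0], "turn": 0},
    {"claw": 0.2, "travel": [2.6, -2.9, 0], "turn": 0},
    {"claw": 0.2, "travel": [2.6, -2.9, 0], "turn": 0},
  ],
)

```text
time: 0.82
ee_pos: [0.3108, -0.3731, 0.4045]
tcp_rot: [-180.0, 0.0, -0.0]
wrist_force: [0.8, -0.8, 0.6]
opening: 0.0511
```

>>> move_arm(
  commands=[
    {"claw": 0.2, "travel": [2.6, -2.9, 0], "turn": 0},
    {"claw": 0.2, "travel": [2.6, -2.9, 0], "turn": 0},
    {"claw": 0.2, "travel": [2.6, -2.9, 0], "turn": 0},
    {"claw": 0.2, "travel": [2.6, -2.9, 0], "turn": 0},
    {"claw": 0.2, "travel": [2.6, -2.9, 0], "turn": 0},
  ],
)

```text
time: 1.23
ee_pos: [0.4409, -0.2278, 0.4046]
tcp_rot: [180.0, -0.0, 0.0]
wrist_force: [-0.1, 0.3, 0.3]
opening: 0.051
```

>>> move_arm(
  commands=[
    {"claw": 0.2, "travel": [2.6, -2.9, 0], "turn": 0},
    {"claw": 0.2, "travel": [2.6, -2.9, 0], "turn": 0},
    {"claw": 0.2, "travel": [2.6, -2.9, 0], "turn": 0},
    {"claw": 0.2, "travel": [2.6, -2.9, 0], "turn": 0},
    {"claw": 0.2, "travel": [0, 0, 0], "turn": 0},
  ],
)

```text
time: 1.65
ee_pos: [0.5472, -0.1092, 0.4032]
tcp_rot: [-179.9, 0.0, 0.3]
wrist_force: [1.2, 0.4, 0.1]
opening: 0.0512
```

>>> move_arm(
  commands=[
    {"claw": 0.2, "travel": [2.5, -2.9, 0], "turn": 0},
    {"claw": 0.2, "travel": [2.5, -2.9, 0], "turn": 0},
    {"claw": 0.2, "travel": [0, -3, 0], "turn": 0},
    {"claw": 0.2, "travel": [0, -3, 0], "turn": 0},
    {"claw": 0.2, "travel": [0, -3, 0], "turn": 0},
  ],
)

```text
time: 2.07
ee_pos: [0.5944, 0.0191, 0.404]
tcp_rot: [-179.3, 0.1, 1.9]
wrist_force: [0.4, -0.6, -0.9]
opening: 0.0513
```

>>> move_arm(
  commands=[
    {"claw": 0.2, "travel": [-3, -2.5, 0], "turn": 0},
    {"claw": 0.2, "travel": [-3, 0, 0], "turn": 0},
    {"claw": 0.2, "travel": [0, 0, 0], "turn": 0},
  ],
)

```text
time: 2.32
ee_pos: [0.5307, 0.0264, 0.4052]
tcp_rot: [-178.8, 0.1, 2.7]
wrist_force: [-1.1, -0.2, 0.3]
opening: 0.0514
```

Run:
```python
from h import *
import json
p=viewer.camera_params('wrist');im=viewer.camera('wrist');cv2.imwrite('pics/w1.png',im)
json.dump({k:np.array(v).tolist() for k,v in p.items()},open('w1.json','w'));print(p['xyz'],p['rotation'])
```

```text
[0.60432201 0.03108956 0.37557459] [-16.94863432   1.21576156 -87.29434526]
```

View pics/w1.png

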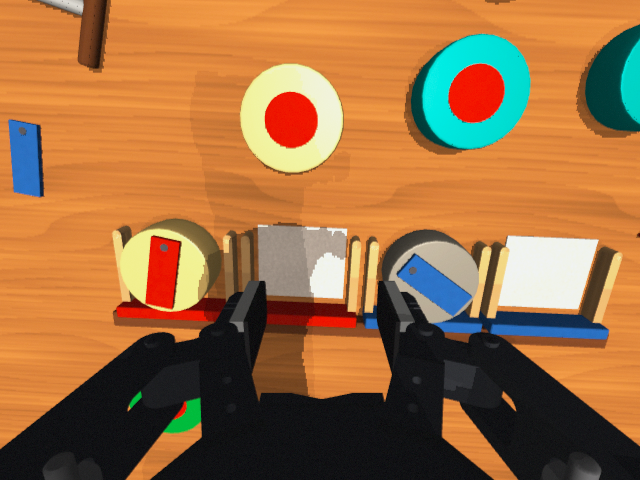

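Wrist view: new_red's disc is at (291,119). The empty red bay's mat spans (258..348, 227..298), with inner cleats at about (247,240) and (353,240). The red board's top edge is at about row 308.

Run:
```python
from h import *
import json
p=json.load(open('w1.json'))
W=lambda u,v,z:ray('wrist',u,v,z,p)[:2].round(4)
print('wheel',W(291,119,.045))
print('mat',[W(*q,0) for q in((258,227),(346,228),(345,299),(260,297))])
print('cleats mouth inner top',W(249,236,.02),W(349,241,.02),'outer of pair',W(231,235,.02),W(367,241,.02))
print('oldred',W(171,264,.045),'oldblue',W(433,276,.045), 'board joint red/blue',W(361,320,.034),'left end',W(115,308,.034))
o=status.get_obs();print(o['q'].round(2),o['qd'].round(1),o['ee_pos'],o['tcp_rot'],o['time'])
```

```text
Traceback (most recent call last):
  File "h.py", line 6, in ray
    d=np.array([(u-K[0,2])/K[0,0],-(v-K[1,2])/K[1,1],-1.])
                   ~^^^^^
TypeError: list indices must be integers or slices, not tuple
```

>>> move_arm(
  commands=[
    {"claw": 0.2, "travel": [0, 0, 0], "turn": 0},
  ],
)

```text
time: 2.45
ee_pos: [0.534, 0.0258, 0.4055]
tcp_rot: [-178.8, -0.1, 2.6]
wrist_force: [0.7, -0.5, 0.2]
opening: 0.0513
```

```bash
sed -i 's/K=p\["camera_matrix"\]/K=np.array(p["camera_matrix"])/' h.py
python3 - <<'E'
from h import *
import json
p=json.load(open('w1.json'))
W=lambda u,v,z:ray('wrist',u,v,z,p)[:2].round(4)
print('wheel',W(291,119,.045))
print('mat',[W(*q,0) for q in((258,227),(346,228),(345,299),(260,297))])
print('cleats mouth inner top',W(249,236,.02),W(349,241,.02),'outer of pair',W(231,235,.02),W(367,241,.02))
print('oldred',W(171,264,.045),'oldblue',W(433,276,.045), 'board joint red/blue',W(361,320,.034),'left end',W(115,308,.034))
o=status.get_obs();print(o['q'].round(2),o['qd'].round(1),o['ee_pos'],o['tcp_rot'],o['time'])
E
```

```text
wheel [0.6138 0.0671]
mat [array([0.4932, 0.1083]), array([0.4975, 0.0052]), array([4.054e-01, 1.000e-04]), array([0.402 , 0.1065])]
cleats mouth inner top [0.4881 0.1144] [0.4883 0.0022] outer of pair [0.4882 0.1346] [ 0.4894 -0.0178]
oldred [0.4601 0.1932] oldblue [ 0.462 -0.088] board joint red/blue [ 0.3976 -0.0174] left end [0.3962 0.2691]
[  2.52   2.83   7.9   95.01   1.19 179.94] [-0.2  1.7  1.4 -0.2 -0.   0.1] [0.53396432 0.02580753 0.40552826] [-1.78810699e+02 -6.36076984e-02  2.57906637e+00] 2.45
```

Joint 6 is at its limit, so I'll use the half-turn equivalent (yaw 180).

>>> move_arm(
  commands=[
    {"claw": 0.2, "travel": [0, 0, 0], "turn": -7.1},
    {"claw": 0.2, "travel": [0, 0, 0], "turn": -7.1},
    {"claw": 0.2, "travel": [0, 0, 0], "turn": -7.1},
    {"claw": 0.2, "travel": [0, 0, 0], "turn": -7.1},
    {"claw": 0.2, "travel": [0, 0, 0], "turn": -7.1},
  ],
)

```text
time: 2.87
ee_pos: [0.5351, 0.0257, 0.4048]
tcp_rot: [-179.0, -0.7, 38.4]
wrist_force: [0.1, -0.2, 0.1]
opening: 0.0509
```

>>> move_arm(
  commands=[
    {"claw": 0.2, "travel": [0, 0, 0], "turn": -7.1},
    {"claw": 0.2, "travel": [0, 0, 0], "turn": -7.1},
    {"claw": 0.2, "travel": [0, 0, 0], "turn": -7.1},
    {"claw": 0.2, "travel": [0, 0, 0], "turn": -7.1},
    {"claw": 0.2, "travel": [0, 0, 0], "turn": -7.1},
  ],
)

```text
time: 3.28
ee_pos: [0.5352, 0.0256, 0.4048]
tcp_rot: [-179.6, -1.1, 73.9]
wrist_force: [-0.6, 0.1, 0.1]
opening: 0.0513
```

>>> move_arm(
  commands=[
    {"claw": 0.2, "travel": [0, 0, 0], "turn": -7.1},
    {"claw": 0.2, "travel": [0, 0, 0], "turn": -7.1},
    {"claw": 0.2, "travel": [0, 0, 0], "turn": -7.1},
    {"claw": 0.2, "travel": [0, 0, 0], "turn": -7.1},
    {"claw": 0.2, "travel": [0, 0, 0], "turn": -7.1},
  ],
)

```text
time: 3.7
ee_pos: [0.5352, 0.0256, 0.4048]
tcp_rot: [179.7, -1.1, 109.4]
wrist_force: [0.2, 0.7, -0.9]
opening: 0.0514
```

>>> move_arm(
  commands=[
    {"claw": 0.2, "travel": [0, 0, 0], "turn": -7.1},
    {"claw": 0.2, "travel": [0, 0, 0], "turn": -7.1},
    {"claw": 0.2, "travel": [0, 0, 0], "turn": -7.1},
    {"claw": 0.2, "travel": [0, 0, 0], "turn": -7.1},
    {"claw": 0.2, "travel": [0, 0, 0], "turn": -7.1},
  ],
)

```text
time: 4.12
ee_pos: [0.5352, 0.0256, 0.4048]
tcp_rot: [179.1, -0.7, 144.9]
wrist_force: [0.6, 0.4, 0.1]
opening: 0.0511
```

>>> move_arm(
  commands=[
    {"claw": 0.2, "travel": [0, 0, 0], "turn": -7.1},
    {"claw": 0.2, "travel": [0, 0, 0], "turn": -7.1},
    {"claw": 0.2, "travel": [0, 0, 0], "turn": -7.1},
    {"claw": 0.2, "travel": [0, 0, 0], "turn": -7.1},
    {"claw": 0.2, "travel": [0, 0, 0], "turn": -7.1},
  ],
)

```text
time: 4.53
ee_pos: [0.5352, 0.0256, 0.4048]
tcp_rot: [178.8, -0.1, -179.6]
wrist_force: [0.2, 0.1, -0.2]
opening: 0.0512
```

>>> move_arm(
  commands=[
    {"claw": 0.2, "travel": [0, 0, 0], "turn": 0},
  ],
)

```text
time: 4.62
ee_pos: [0.5351, 0.0257, 0.4048]
tcp_rot: [178.8, -0.1, -179.6]
wrist_force: [-0.3, 0.6, -0.3]
opening: 0.0508
```

>>> move_arm(
  commands=[
    {"claw": 0.2, "travel": [-3.9, 0.8, 0], "turn": 0},
    {"claw": 0.2, "travel": [-3.9, 0.8, 0], "turn": 0},
    {"claw": 0.2, "travel": [-3.9, 0.9, 0], "turn": 0},
    {"claw": 0.2, "travel": [-4, 0.9, 0], "turn": -0.4},
    {"claw": 0.2, "travel": [0, 0, 0], "turn": 0},
  ],
)

```text
time: 5.03
ee_pos: [0.6975, 0.0612, 0.397]
tcp_rot: [178.8, -0.5, -179.7]
wrist_force: [-0.9, -0.3, -3.6]
opening: 0.0513
```

>>> move_arm(
  commands=[
    {"claw": 0.2, "travel": [0, 0, 4.1], "turn": 0},
    {"claw": 0.2, "travel": [0, 0, 4.1], "turn": 0},
    {"claw": 0.2, "travel": [0, 0, 4.1], "turn": 0},
    {"claw": 0.2, "travel": [0, 0, 0], "turn": 0},
  ],
)

```text
time: 5.37
ee_pos: [0.688, 0.0622, 0.2713]
tcp_rot: [178.9, -0.9, -179.8]
wrist_force: [-1.3, 0.1, -1.6]
opening: 0.0509
```

Run:
```python
from h import *
import json
o=status.get_obs();print(o['q'].round(2),o['ee_pos'],o['tcp_rot'],o['time'])
p=viewer.camera_params('wrist');im=viewer.camera('wrist');cv2.imwrite('pics/w2.png',im)
json.dump({k:np.array(v).tolist() for k,v in p.items()},open('w2.json','w'));print(p['xyz'],p['rotation'])
```

```text
[ 4.97 24.59 18.97 85.23  1.19  4.73] [0.68802247 0.06221129 0.2712762 ] [ 178.88667296   -0.94668665 -179.7579831 ] 5.3667
[0.61426573 0.06319943 0.24306138] [-15.80518272  -1.12794718  90.28225753]
```

View pics/w2.png

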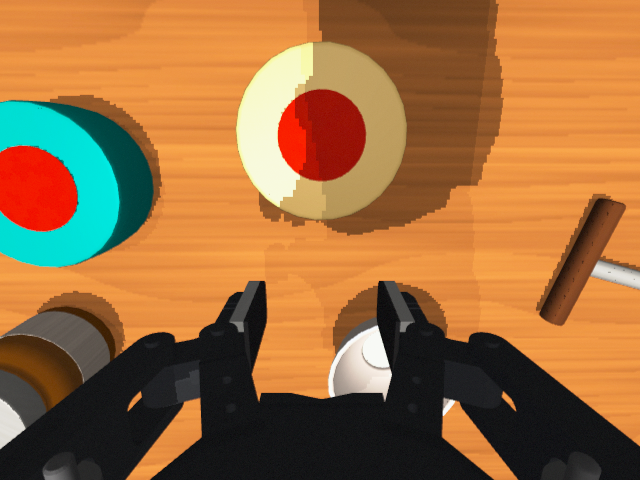

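The wheel's centre is at (321,131), in line with the middle of the fingers (about column 320). I'll lower behind it.

>>> move_arm(
  commands=[
    {"claw": 0.2, "travel": [0, 0, 3.5], "turn": 0},
    {"claw": 0.2, "travel": [0, 0, 3.1], "turn": 0},
    {"claw": 0.2, "travel": [0, 0, 1.4], "turn": 0},
    {"claw": 0.2, "travel": [0, 0, 0], "turn": 0},
  ],
)

```text
time: 5.75
ee_pos: [0.6899, 0.0641, 0.2025]
tcp_rot: [178.8, -0.1, -179.6]
wrist_force: [-0.3, -0.2, -0.1]
opening: 0.0513
```

Run:
```python
from h import *
o=status.get_obs();print(o['q'].round(2),o['ee_pos'],o['tcp_rot'],o['time'])
im=viewer.camera('side');cv2.imwrite('pics/s3.png',cv2.resize(im[100:300,200:440],None,fx=3,fy=3,interpolation=cv2.INTER_CUBIC))
```

```text
[ 5.12 25.28 12.27 77.03  1.19  4.76] [0.68989388 0.06412347 0.20245851] [ 1.78818680e+02 -1.26888295e-01 -1.79636586e+02] 5.75
```

View pics/s3.png

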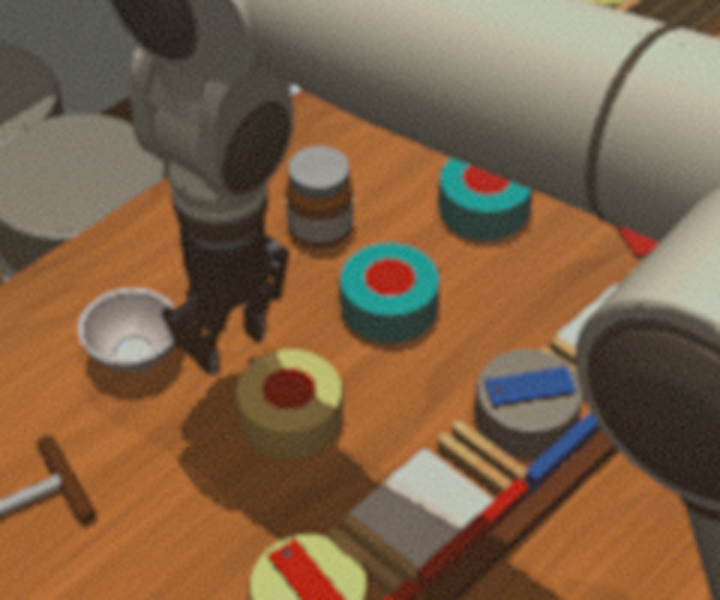

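>>> move_arm(
  commands=[
    {"claw": 0.2, "travel": [0, 0, 1.2], "turn": 0},
    {"claw": 0.2, "travel": [0.8, -0.1, 0], "turn": 0},
    {"claw": 0.2, "travel": [0.8, -0.1, 0], "turn": 0},
    {"claw": 0.2, "travel": [0.8, -0.1, 0], "turn": 0},
    {"claw": 0.2, "travel": [0.8, -0.1, 0], "turn": 0},
  ],
)

```text
time: 6.22
ee_pos: [0.6583, 0.0603, 0.1932]
tcp_rot: [178.8, 0.2, -179.5]
wrist_force: [1.6, 0.8, 0.2]
opening: 0.0515
```

>>> move_arm(
  commands=[
    {"claw": 0.2, "travel": [1, -0.1, 0], "turn": 0},
    {"claw": 0.2, "travel": [1, -0.1, 0], "turn": 0},
    {"claw": 0.2, "travel": [1, -0.1, 0], "turn": 0},
    {"claw": 0.2, "travel": [1, -0.1, 0], "turn": 0},
    {"claw": 0.2, "travel": [1, 0, 0], "turn": 0},
  ],
)

```text
time: 6.63
ee_pos: [0.6082, 0.0557, 0.1931]
tcp_rot: [178.8, 0.2, -179.5]
wrist_force: [2.9, -0.5, 2.0]
opening: 0.051
```

Run:
```python
from h import *
import json
o=status.get_obs();print(o['q'].round(2),o['ee_pos'],o['tcp_rot'],o['time'],o['wrist_force'])
p=viewer.camera_params('wrist');im=viewer.camera('wrist');cv2.imwrite('pics/w4.png',im)
json.dump({k:np.array(v).tolist() for k,v in p.items()},open('w4.json','w'))
```

```text
[ 5.02 14.18 -2.95 72.55  1.18  4.56] [0.60816881 0.05571423 0.19310103] [ 178.79924793    0.2187947  -179.54424454] 6.6333 [ 2.89163364 -0.45497537  1.98898886]
```

View pics/w4.png

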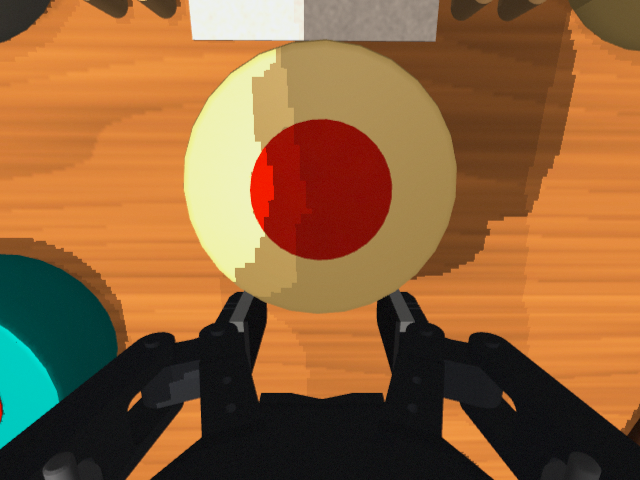

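The wheel is being pushed evenly between both fingers, with its disc at (321,190) and the mat edge at (190..438, 41).

Run:
```python
from h import *
import json
p=json.load(open('w4.json'))
W=lambda u,v,z:ray('wrist',u,v,z,p)[:2].round(4)
print(W(321,190,.045),W(190.5,41,0),W(437.5,41,0), W(321,41,.045),W(321,313,.045),W(184,178,.045),W(457,178,.045))
```

```text
[0.555 0.059] [0.4982 0.0031] [0.4967 0.1104] [0.5078 0.0586] [0.6044 0.0595] [0.551  0.0111] [0.5505 0.1074]
```

>>> move_arm(
  commands=[
    {"claw": 0.2, "travel": [1, 0, 0], "turn": 0},
    {"claw": 0.2, "travel": [1, -0.1, 0], "turn": 0},
    {"claw": 0.2, "travel": [1, 0, 0], "turn": 0},
    {"claw": 0.2, "travel": [1, 0, 0], "turn": 0},
    {"claw": 0.2, "travel": [1, 0, 0], "turn": 0},
  ],
)

```text
time: 7.1
ee_pos: [0.5584, 0.0544, 0.1927]
tcp_rot: [178.8, 0.2, -179.5]
wrist_force: [2.6, -0.0, 1.9]
opening: 0.0513
```

>>> move_arm(
  commands=[
    {"claw": 0.2, "travel": [1, 0, 0], "turn": 0},
    {"claw": 0.2, "travel": [1, 0, 0], "turn": 0},
    {"claw": 0.2, "travel": [1, 0, 0], "turn": 0},
    {"claw": 0.2, "travel": [0.6, 0, 0], "turn": 0},
    {"claw": 0.2, "travel": [0, 0, 0], "turn": 0},
  ],
)

```text
time: 7.52
ee_pos: [0.5212, 0.0541, 0.1918]
tcp_rot: [178.8, 0.0, -179.5]
wrist_force: [0.4, 0.1, 0.9]
opening: 0.0509
```

Run:
```python
from h import *
import json
o=status.get_obs();print(o['q'].round(2),o['ee_pos'],o['tcp_rot'],o['time'],o['wrist_force'])
p=viewer.camera_params('wrist');im=viewer.camera('wrist');cv2.imwrite('pics/w5.png',im)
json.dump({k:np.array(v).tolist() for k,v in p.items()},open('w5.json','w'))
im=viewer.camera('side');cv2.imwrite('pics/s5.png',cv2.resize(im[140:340,270:470],None,fx=3,fy=3,interpolation=cv2.INTER_CUBIC))
```

```text
[  5.68   2.78 -15.9   71.18   1.19   5.18] [0.52124423 0.05412697 0.19176319] [ 1.78802184e+02  3.49225458e-02 -1.79505518e+02] 7.5167 [0.44899946 0.08129914 0.94755763]
```

View pics/w5.png

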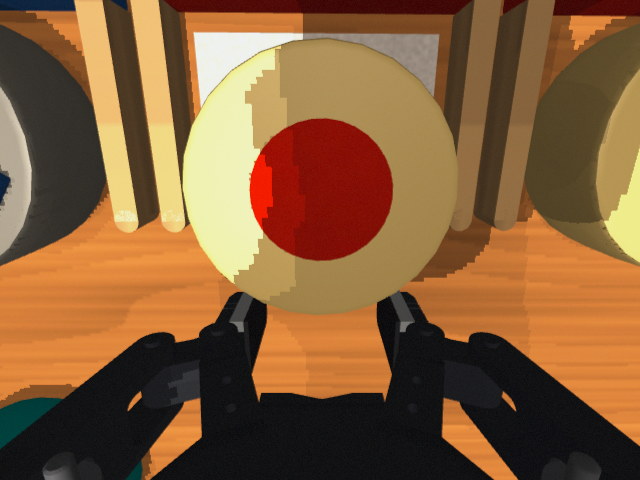

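View pics/s5.png

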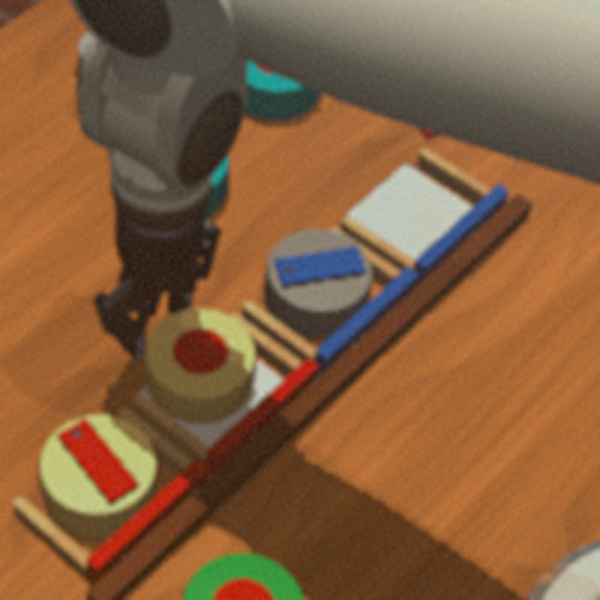

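The wheel is between the cleats (inner mouth ends at (173,222) and (460,222)), about 20 mm short of the board. I'll push on gently.

>>> move_arm(
  commands=[
    {"claw": 0.2, "travel": [0.5, 0, 0], "turn": 0},
    {"claw": 0.2, "travel": [0.4, 0, 0], "turn": 0},
    {"claw": 0.2, "travel": [0.3, 0, 0], "turn": 0},
    {"claw": 0.2, "travel": [0, 0, 0], "turn": 0},
  ],
)

```text
time: 7.95
ee_pos: [0.5092, 0.054, 0.1907]
tcp_rot: [178.8, -0.1, -179.5]
wrist_force: [0.6, 0.1, 1.3]
opening: 0.0512
```

>>> move_arm(
  commands=[
    {"claw": 0.2, "travel": [0.3, 0, 0], "turn": 0},
    {"claw": 0.2, "travel": [0, 0, 0], "turn": 0},
  ],
)

```text
time: 8.12
ee_pos: [0.5063, 0.054, 0.1906]
tcp_rot: [178.8, -0.1, -179.5]
wrist_force: [0.9, 0.6, 1.7]
opening: 0.0512
```

>>> move_arm(
  commands=[
    {"claw": 0.2, "travel": [0.3, 0, 0], "turn": 0},
    {"claw": 0.2, "travel": [0, 0, 0], "turn": 0},
  ],
)

```text
time: 8.28
ee_pos: [0.5034, 0.054, 0.1906]
tcp_rot: [178.8, -0.1, -179.5]
wrist_force: [1.5, 0.4, 0.6]
opening: 0.0508
```

Run:
```python
from h import *
import json
o=status.get_obs();print(o['ee_pos'],o['time'],o['wrist_force'])
p=viewer.camera_params('wrist');im=viewer.camera('wrist');cv2.imwrite('pics/w6.png',im)
json.dump({k:np.array(v).tolist() for k,v in p.items()},open('w6.json','w'))
```

```text
[0.50339649 0.0539562  0.19062636] 8.2833 [1.52159431 0.3848849  0.59926194]
```

View pics/w6.png

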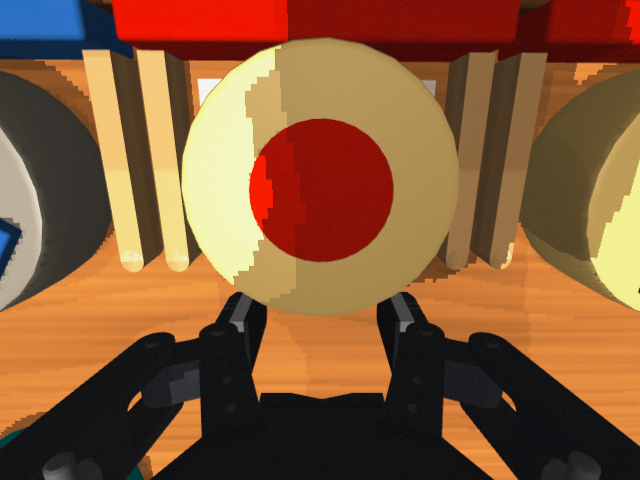

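Run:
```python
from h import *
import json
p=json.load(open('w6.json'))
W=lambda u,v,z:ray('wrist',u,v,z,p)[:2].round(4)
print('wheel',W(321,190,.045),'mouth inner corners',W(189,258,.02),W(448,258,.02),'board top front',W(200,48,.034),W(440,52,.034),'wheel front',W(321,38,.045))
```

```text
wheel [0.4492 0.0571] mouth inner corners [ 0.4843 -0.0011] [0.4841 0.1158] board top front [0.4029 0.0159] [0.403  0.0979] wheel front [0.402  0.0567]
```

>>> move_arm(
  commands=[
    {"claw": 0.2, "travel": [0.2, 0, 0], "turn": 0},
    {"claw": 0.2, "travel": [0.1, 0, 0], "turn": 0},
    {"claw": 0.2, "travel": [0, 0, 0], "turn": 0},
  ],
)

```text
time: 8.58
ee_pos: [0.502, 0.054, 0.1917]
tcp_rot: [178.8, 0.2, -179.5]
wrist_force: [10.8, 0.1, -0.1]
opening: 0.0511
```

A force of 10.8 N shows the wheel is against the end board, and it sits within about 1 mm of the middle line. I'll back off, rise and go to the red tag.

>>> move_arm(
  commands=[
    {"claw": 0.2, "travel": [-0.5, 0, 0], "turn": 0},
    {"claw": 0.2, "travel": [-2, 0, 0], "turn": 0},
    {"claw": 0.2, "travel": [-2, 0, -2], "turn": 0},
    {"claw": 0.6, "travel": [0, 0, -4], "turn": 0},
    {"claw": 0.6, "travel": [0, 0, -4], "turn": 0},
  ],
)

```text
time: 9.0
ee_pos: [0.5456, 0.0522, 0.2896]
tcp_rot: [178.8, -0.4, -179.5]
wrist_force: [1.6, -0.7, 0.4]
opening: 0.0684
```

>>> move_arm(
  commands=[
    {"claw": 0.6, "travel": [0, -3, -2], "turn": 0},
    {"claw": 0.6, "travel": [0, -4, 0], "turn": 0},
    {"claw": 0.6, "travel": [0, -4, 0], "turn": 0},
    {"claw": 0.6, "travel": [0, -4, 0], "turn": 0},
    {"claw": 0.6, "travel": [0, -4, 0], "turn": 0},
  ],
)

```text
time: 9.42
ee_pos: [0.5469, -0.1397, 0.3063]
tcp_rot: [178.8, -0.1, -179.5]
wrist_force: [1.4, 0.3, 0.1]
opening: 0.0681
```

>>> move_arm(
  commands=[
    {"claw": 0.6, "travel": [0, -4, 0], "turn": 0},
    {"claw": 0.6, "travel": [0, -4, 0], "turn": 0},
    {"claw": 0.6, "travel": [0, -4, 0], "turn": 0},
    {"claw": 0.6, "travel": [0, -4, 0], "turn": 0},
    {"claw": 0.6, "travel": [0, -4, 0], "turn": 0},
  ],
)

```text
time: 9.83
ee_pos: [0.5485, -0.34, 0.3018]
tcp_rot: [178.7, -0.1, -179.5]
wrist_force: [1.4, 0.8, 0.5]
opening: 0.0689
```

>>> move_arm(
  commands=[
    {"claw": 0.6, "travel": [0, 0, 0], "turn": 6.5},
    {"claw": 0.6, "travel": [0, 0, 0], "turn": 6.5},
    {"claw": 0.6, "travel": [0, 0, 0], "turn": 6.5},
    {"claw": 0.6, "travel": [0, 0, 0], "turn": 6.5},
    {"claw": 0.6, "travel": [0, 0, 0], "turn": 0},
  ],
)

```text
time: 10.25
ee_pos: [0.5489, -0.3382, 0.3017]
tcp_rot: [178.9, -0.7, 154.2]
wrist_force: [0.1, -0.0, -1.3]
opening: 0.0681
```

Run:
```python
from h import *
import json
o=status.get_obs();print(o['q'].round(2),o['ee_pos'],o['tcp_rot'],o['time'],o['wrist_force'])
p=viewer.camera_params('wrist');im=viewer.camera('wrist');cv2.imwrite('pics/w7.png',im)
json.dump({k:np.array(v).tolist() for k,v in p.items()},open('w7.json','w'))
```

```text
[-31.8   17.78  13.52  86.55   0.98  -6.  ] [ 0.54893457 -0.33815802  0.30168653] [178.94261926  -0.69690913 154.19395984] 10.25 [ 0.08893202 -0.04124485 -1.34497606]
```

View pics/w7.png

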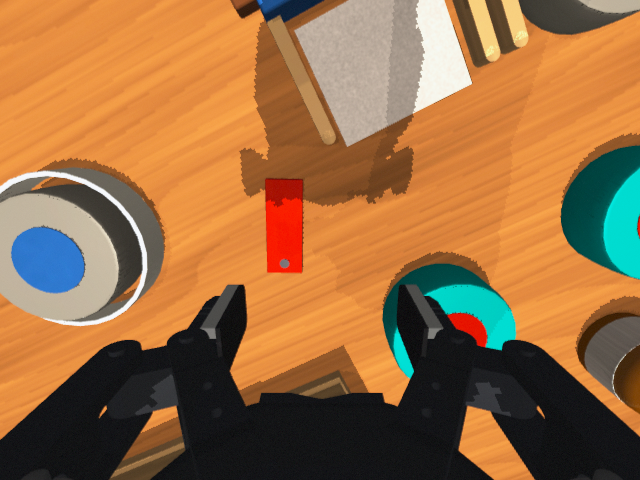

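The red tag lies at (265..302, 179..272), its length along the tool's x. The hoop with the blue spare is on the left at (70,260), and a turquoise wheel is at (450,325).

Run:
```python
from h import *
import json
p=json.load(open('w7.json'))
W=lambda u,v,z:ray('wrist',u,v,z,p)
c=[W(*q,.006) for q in((265.5,179),(302.5,179),(302,272),(267,272))]
m=sum(c)/4;print([x[:2].round(4) for x in c],m)
e1=(c[0]+c[1])/2-(c[2]+c[3])/2;print('len',np.linalg.norm(e1),'ang',np.degrees(np.arctan2(e1[1],e1[0])))
o=status.get_obs();Rt=R.from_euler('xyz',o['tcp_rot'],degrees=True).as_matrix()
g=np.array(o['ee_pos'])+Rt[:,2]*.1547
print('grasp pt',g,'delta tool cm',Rt.T@(np.r_[m[:2],.004]-g)*100)
print('teal',W(468,332,.045),'hoopwheel',W(48,260,.045))
print(Rt.round(4))
```

```text
[array([ 0.4945, -0.3541]), array([ 0.5073, -0.3277]), array([ 0.5782, -0.3638]), array([ 0.5649, -0.3907])] [ 0.53625378 -0.35904885  0.006     ]
len 0.07943769693990323 ang 152.78072259953387
grasp pt [ 0.54857084 -0.33467288  0.14714506] delta tool cm [-0.1006511  -2.99417246 14.26144681]
teal [ 0.66693643 -0.26122846  0.045     ] hoopwheel [ 0.47581174 -0.51398484  0.045     ]
[[-0.9033  0.4289 -0.0027]
 [ 0.4288  0.9031  0.0217]
 [ 0.0117  0.0185 -0.9998]]
```

>>> move_arm(
  commands=[
    {"claw": 0.0, "travel": [-0.1, -3.0, 0], "turn": 1.4},
    {"claw": 0.0, "travel": [0, 0, 4], "turn": 0},
    {"claw": 0.0, "travel": [0, 0, 3], "turn": 0},
    {"claw": 0.0, "travel": [0, 0, 2], "turn": 0},
    {"claw": 0.0, "travel": [0, 0, 0], "turn": 0},
  ],
)

```text
time: 10.72
ee_pos: [0.5357, -0.3628, 0.2064]
tcp_rot: [178.9, -1.1, 153.3]
wrist_force: [-1.4, 0.5, 0.1]
opening: 0.0426
```

Run:
```python
from h import *
import json
o=status.get_obs();print(o['q'].round(2),o['ee_pos'],o['tcp_rot'],o['time'],o['wrist_force'],o['opening'])
p=viewer.camera_params('wrist');im=viewer.camera('wrist');cv2.imwrite('pics/w8.png',im)
json.dump({k:np.array(v).tolist() for k,v in p.items()},open('w8.json','w'))
```

```text
[-34.27  19.58   5.23  76.86   0.94  -7.6 ] [ 0.53565423 -0.36276237  0.20641762] [178.90388947  -1.07110046 153.33380704] 10.7167 [-1.35744032  0.48344922  0.05187857] 0.04258112940038319
```

View pics/w8.png

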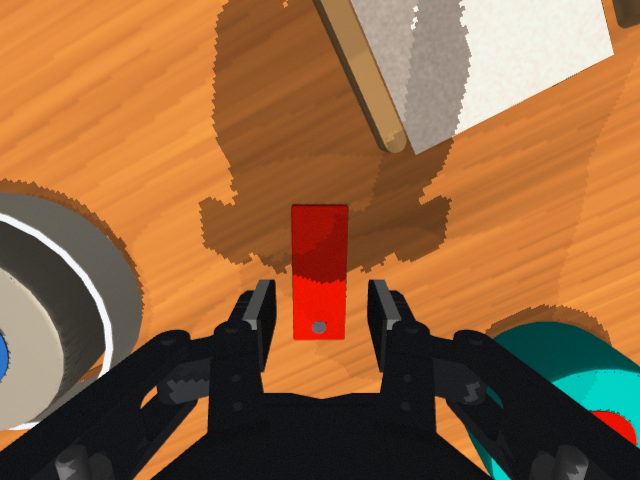

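The tag is centred between the fingers: tag at column 320, fingers at columns 276 and 368. I'll descend.

>>> move_arm(
  commands=[
    {"claw": 0.0, "travel": [0, 0, 1.6], "turn": 0},
    {"claw": 0.0, "travel": [0, 0, 1], "turn": 0},
    {"claw": 0.0, "travel": [0, 0, 0], "turn": 0},
  ],
)

```text
time: 11.02
ee_pos: [0.5369, -0.3629, 0.1852]
tcp_rot: [179.0, -0.7, 153.2]
wrist_force: [0.2, -0.4, -0.5]
opening: 0.0429
```

>>> move_arm(
  commands=[
    {"claw": -0.1, "travel": [0, 0, 0.3], "turn": 0},
    {"claw": -0.1, "travel": [0, 0, 0.2], "turn": 0},
    {"claw": -0.1, "travel": [0, 0, 0], "turn": 0},
  ],
)

```text
time: 11.27
ee_pos: [0.5372, -0.3631, 0.1815]
tcp_rot: [179.0, -0.6, 153.1]
wrist_force: [-0.3, -0.3, 0.1]
opening: 0.0385
```

Run:
```python
from h import *
o=status.get_obs();print(o['ee_pos'],o['tcp_rot'],o['time'],o['wrist_force'],o['opening'])
im=viewer.camera('wrist');cv2.imwrite('pics/w9.png',cv2.resize(im[180:400,200:440],None,fx=3,fy=2.7))
```

```text
[ 0.53715709 -0.36311118  0.18154245] [178.97641772  -0.55797982 153.13062807] 11.2667 [-0.27754987 -0.34954057  0.11201344] 0.0385056397121372
```

View pics/w9.png

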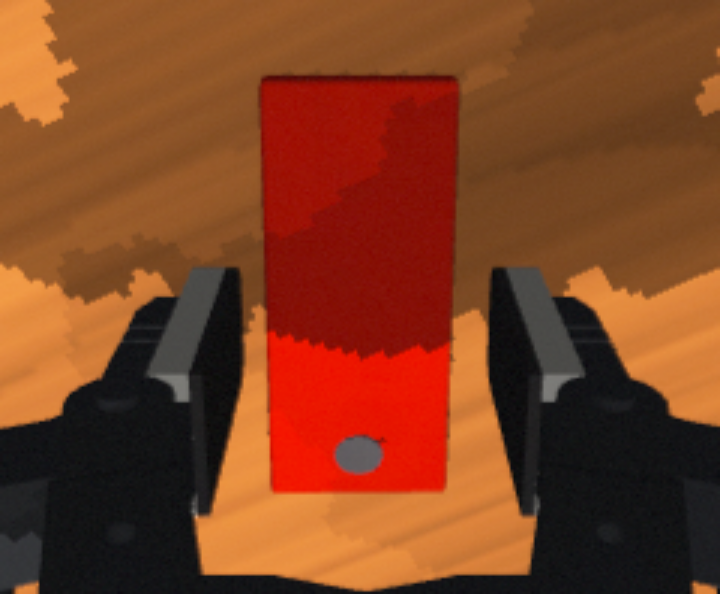

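>>> move_arm(
  commands=[
    {"claw": -0.1, "travel": [0, 0, 0.4], "turn": 0},
    {"claw": -0.1, "travel": [0, 0, 0.2], "turn": 0},
    {"claw": -0.1, "travel": [0, 0, 0], "turn": 0},
  ],
)

```text
time: 11.57
ee_pos: [0.5369, -0.3628, 0.1745]
tcp_rot: [179.0, -0.6, 153.1]
wrist_force: [-0.4, -0.7, -0.1]
opening: 0.0385
```

>>> move_arm(
  commands=[
    {"claw": -0.1, "travel": [0, 0, 0.2], "turn": 0},
    {"claw": -0.1, "travel": [0, 0, 0], "turn": 0},
  ],
)

```text
time: 11.73
ee_pos: [0.537, -0.3629, 0.1727]
tcp_rot: [179.0, -0.6, 153.1]
wrist_force: [-0.2, 0.4, 0.4]
opening: 0.0382
```

>>> move_arm(
  commands=[
    {"claw": -0.1, "travel": [0, 0, 0.15], "turn": 0},
    {"claw": -0.1, "travel": [0, 0, 0], "turn": 0},
  ],
)

```text
time: 11.9
ee_pos: [0.537, -0.3629, 0.1725]
tcp_rot: [179.0, -0.6, 153.1]
wrist_force: [-3.4, 1.1, 7.5]
opening: 0.0384
```

The fingertips touch the bench at TCP z ≈ 0.172. I'll raise a little and close.

>>> move_arm(
  commands=[
    {"claw": -0.1, "travel": [0, 0, -0.3], "turn": 0},
    {"claw": -0.4, "travel": [0, 0, 0], "turn": 0},
    {"claw": -0.6, "travel": [0, 0, 0], "turn": 0},
    {"claw": -0.6, "travel": [0, 0, 0], "turn": 0},
    {"claw": -0.6, "travel": [0, 0, 0], "turn": 0},
  ],
  squeeze=25,
)

```text
time: 12.32
ee_pos: [0.5371, -0.363, 0.1754]
tcp_rot: [179.0, -0.5, 153.1]
wrist_force: [-1.2, 0.9, 7.1]
opening: 0.029
```

>>> move_arm(
  commands=[
    {"claw": -0.6, "travel": [0, 0, -1], "turn": 0},
    {"claw": -0.6, "travel": [0, 0, -3], "turn": 0},
    {"claw": -0.6, "travel": [0, 0, -4], "turn": 0},
    {"claw": -0.6, "travel": [0, 0, -4], "turn": 0},
    {"claw": -0.6, "travel": [0, 0, 0], "turn": 0},
  ],
)

```text
time: 12.73
ee_pos: [0.5379, -0.366, 0.3042]
tcp_rot: [179.1, 0.1, 153.1]
wrist_force: [1.6, -2.2, 0.1]
opening: 0.0292
```

Run:
```python
from h import *
import json
o=status.get_obs();print(o['ee_pos'],o['tcp_rot'],o['time'],o['wrist_force'],o['opening'])
im=viewer.camera('wrist');cv2.imwrite('pics/w10.png',im)
```

```text
[ 0.53786372 -0.36600926  0.30416207] [1.79059234e+02 7.13425714e-02 1.53105248e+02] 12.7333 [ 1.58500754 -2.17369841  0.07381644] 0.029157775723751347
```

View pics/w10.png

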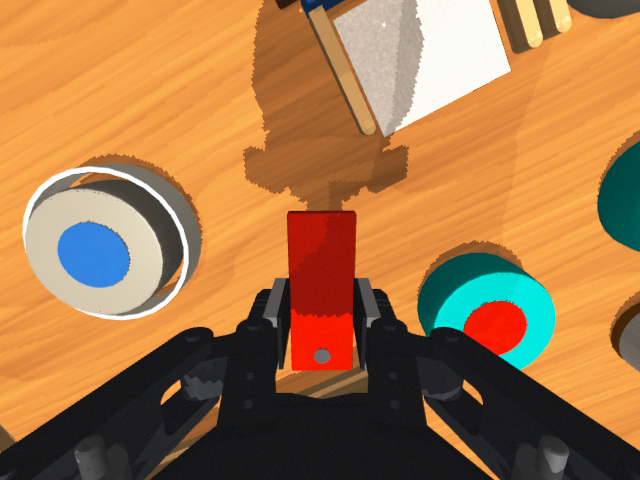

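The tag is held well centred. Next is the travel to above the wheel.

```bash
cat > g.py <<'E'
from h import *
o=status.get_obs();Rt=R.from_euler('xyz',o['tcp_rot'],degrees=True).as_matrix()
g=np.array(o['ee_pos'])+Rt[:,2]*.17
print(o['ee_pos'],g,o['wrist_force'],'tool delta to wheel cm',Rt.T@(np.r_[.450,.057,g[2]]-g)*100,'vert',Rt[:,2])
E
python3 g.py
```

```text
[ 0.53782576 -0.36593218  0.30040397] [ 0.53884286 -0.36323524  0.13042841] [-0.12656378 -0.00893058 -1.01228852] tool delta to wheel cm [26.932225   33.45423705  0.6135211 ] vert [ 0.0059829   0.01586433 -0.99985625]
```

>>> move_arm(
  commands=[
    {"claw": -0.6, "travel": [2.2, 2.8, 0], "turn": 0},
    {"claw": -0.6, "travel": [2.2, 2.8, 0], "turn": 0},
    {"claw": -0.6, "travel": [2.2, 2.8, 0], "turn": 0},
    {"claw": -0.6, "travel": [2.2, 2.8, 0], "turn": 0},
    {"claw": -0.6, "travel": [2.2, 2.8, 0], "turn": 0},
  ],
)

```text
time: 13.2
ee_pos: [0.5016, -0.1894, 0.2975]
tcp_rot: [179.0, -0.6, 153.1]
wrist_force: [1.5, 0.5, -0.1]
opening: 0.0287
```

>>> move_arm(
  commands=[
    {"claw": -0.6, "travel": [2.2, 2.8, 0], "turn": 0},
    {"claw": -0.6, "travel": [2.2, 2.8, 0], "turn": 0},
    {"claw": -0.6, "travel": [2.2, 2.8, 0], "turn": 0},
    {"claw": -0.6, "travel": [2.2, 2.8, 0], "turn": 0},
    {"claw": -0.6, "travel": [2.2, 2.8, 0], "turn": 0},
  ],
)

```text
time: 13.62
ee_pos: [0.4668, -0.0147, 0.3014]
tcp_rot: [179.0, -0.6, 153.1]
wrist_force: [1.4, 0.5, -0.2]
opening: 0.0287
```

>>> move_arm(
  commands=[
    {"claw": -0.6, "travel": [2.4, 2.8, 0], "turn": 0},
    {"claw": -0.6, "travel": [1.5, 1.6, 0], "turn": 0},
    {"claw": -0.6, "travel": [0, 0, 0], "turn": 0},
  ],
)

```text
time: 13.87
ee_pos: [0.4516, 0.0436, 0.3028]
tcp_rot: [178.9, -0.6, 153.3]
wrist_force: [-0.1, -0.9, 0.5]
opening: 0.029
```

```bash
python3 g.py
python3 - <<'E'
from h import *
im=viewer.camera('wrist');cv2.imwrite('pics/w11.png',im)
E
```

```text
[0.45157779 0.04360909 0.30284466] [0.45128821 0.04726709 0.13288426] [-0.09296    -0.87243407  0.54102022] tool delta to wheel cm [0.55218379 0.81150259 0.02116237] vert [-0.00170337  0.02151765 -0.99976702]
```

View pics/w11.png

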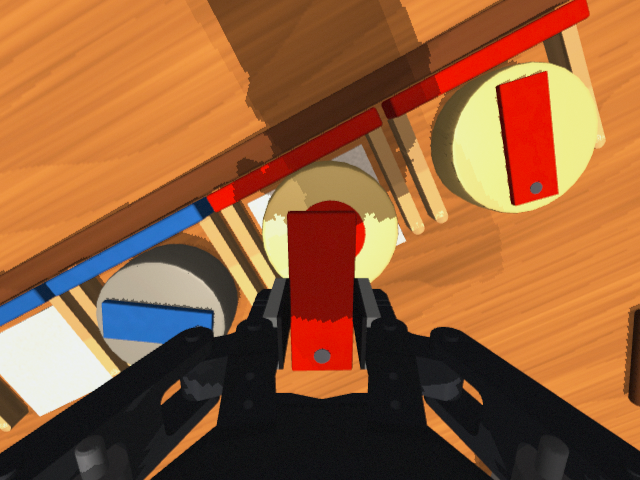

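The tag hangs over the wheel in the red bay (disc visible around (330,230)). I'll correct 0.5 and 0.8 cm and lower.

>>> move_arm(
  commands=[
    {"claw": -0.6, "travel": [0.5, 0.7, 0], "turn": 0},
    {"claw": -0.6, "travel": [0, 0, 3.5], "turn": 0},
    {"claw": -0.6, "travel": [0, 0, 2.5], "turn": 0},
    {"claw": -0.6, "travel": [0, 0, 1], "turn": 0},
    {"claw": -0.6, "travel": [0, 0, 0], "turn": 0},
  ],
)

```text
time: 14.33
ee_pos: [0.4507, 0.0501, 0.2307]
tcp_rot: [179.1, -0.8, 153.0]
wrist_force: [-0.2, -0.2, 0.2]
opening: 0.0288
```

```bash
python3 g.py
python3 - <<'E'
from h import *
im=viewer.camera('wrist');cv2.imwrite('pics/w12.png',im)
im=viewer.camera('scene');cv2.imwrite('pics/s12.png',cv2.resize(im[180:290,280:440],None,fx=4,fy=4,interpolation=cv2.INTER_CUBIC))
E
```

```text
[0.45065693 0.05005435 0.23069665] [0.44969956 0.05347939 0.06073385] [-0.16447494 -0.15221034  0.20603407] tool delta to wheel cm [0.13280939 0.32735832 0.00692387] vert [-0.00563158  0.02014725 -0.99978116]
```

View pics/w12.png

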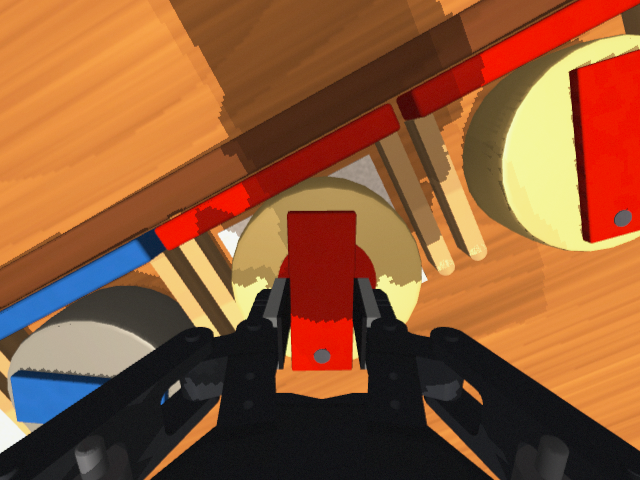

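View pics/s12.png

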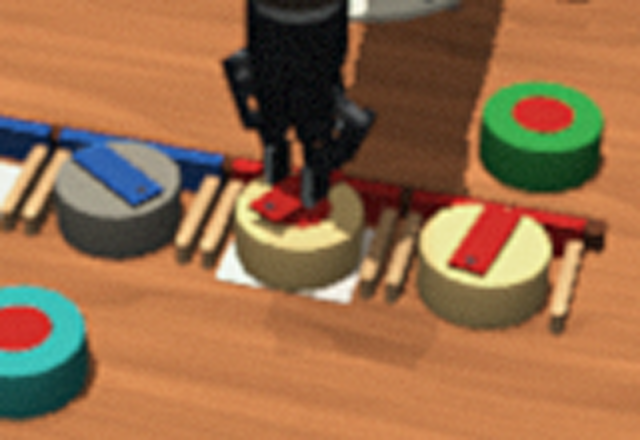

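Both views show the tag just over the wheel's middle, so I'll lower it to touch.

>>> move_arm(
  commands=[
    {"claw": -0.6, "travel": [0.1, 0.3, 0], "turn": 0},
    {"claw": -0.6, "travel": [0, 0, 0.5], "turn": 0},
    {"claw": -0.6, "travel": [0, 0, 0.3], "turn": 0},
    {"claw": -0.6, "travel": [0, 0, 0], "turn": 0},
  ],
)

```text
time: 14.77
ee_pos: [0.4518, 0.0539, 0.225]
tcp_rot: [179.0, -0.6, 153.1]
wrist_force: [-0.3, -0.2, -1.3]
opening: 0.0289
```

>>> move_arm(
  commands=[
    {"claw": -0.6, "travel": [0, 0, 0.2], "turn": 0},
    {"claw": -0.6, "travel": [0, 0, 0], "turn": 0},
  ],
)

```text
time: 14.93
ee_pos: [0.4518, 0.0539, 0.223]
tcp_rot: [179.0, -0.6, 153.1]
wrist_force: [-0.2, 0.3, 0.3]
opening: 0.0292
```

>>> move_arm(
  commands=[
    {"claw": -0.6, "travel": [0, 0, 0.2], "turn": 0},
    {"claw": -0.6, "travel": [0, 0, 0], "turn": 0},
  ],
)

```text
time: 15.1
ee_pos: [0.4517, 0.0539, 0.221]
tcp_rot: [179.0, -0.6, 153.1]
wrist_force: [0.2, -0.1, 0.5]
opening: 0.0289
```

>>> move_arm(
  commands=[
    {"claw": -0.6, "travel": [0, 0, 0.1], "turn": 0},
    {"claw": -0.6, "travel": [0, 0, 0], "turn": 0},
  ],
)

```text
time: 15.27
ee_pos: [0.4518, 0.054, 0.2204]
tcp_rot: [179.0, -0.6, 153.1]
wrist_force: [-0.2, 0.3, 0.1]
opening: 0.0288
```

>>> move_arm(
  commands=[
    {"claw": -0.2, "travel": [0, 0, 0], "turn": 0},
    {"claw": -0.05, "travel": [0, 0, 0], "turn": 0},
    {"claw": 0.05, "travel": [0, 0, 0], "turn": 0},
    {"claw": 0.05, "travel": [0, 0, 0], "turn": 0},
  ],
)

```text
time: 15.6
ee_pos: [0.4518, 0.054, 0.2202]
tcp_rot: [179.0, -0.6, 153.1]
wrist_force: [-0.8, -0.4, -0.9]
opening: 0.0447
```

>>> move_arm(
  commands=[
    {"claw": 0.05, "travel": [0, 0, -1], "turn": 0},
    {"claw": 0.05, "travel": [0, 0, -3], "turn": 0},
    {"claw": 0.05, "travel": [0, 0, -4], "turn": 0},
    {"claw": 0.05, "travel": [0, 0, -4], "turn": 0},
    {"claw": 0.05, "travel": [0, 0, 0], "turn": 0},
  ],
)

```text
time: 16.02
ee_pos: [0.4526, 0.0515, 0.3486]
tcp_rot: [178.6, -0.1, 153.1]
wrist_force: [0.6, -0.1, 1.0]
opening: 0.0446
```

>>> move_arm(
  commands=[
    {"claw": 0.05, "travel": [-3, 0, -1], "turn": 0},
    {"claw": 0.05, "travel": [-3, 0, 0], "turn": 0},
    {"claw": 0.05, "travel": [0, 0, 0], "turn": 0},
  ],
)

```text
time: 16.27
ee_pos: [0.5084, 0.0227, 0.35]
tcp_rot: [178.9, -0.5, 153.0]
wrist_force: [0.2, -0.4, -0.1]
opening: 0.0447
```

Run:
```python
from h import *
import json
o=status.get_obs();print(o['ee_pos'],o['tcp_rot'],o['time'],o['wrist_force'],o['opening'])
p=viewer.camera_params('wrist');im=viewer.camera('wrist');cv2.imwrite('pics/w13.png',im)
json.dump({k:np.array(v).tolist() for k,v in p.items()},open('w13.json','w'))
im=viewer.camera('scene');cv2.imwrite('pics/s13.png',im[150:420,90:560])
```

```text
[0.50842774 0.02269538 0.34995598] [178.94391219  -0.47107584 153.04711644] 16.2667 [ 0.23395528 -0.4102192  -0.05379992] 0.04468215567874778
```

View pics/w13.png

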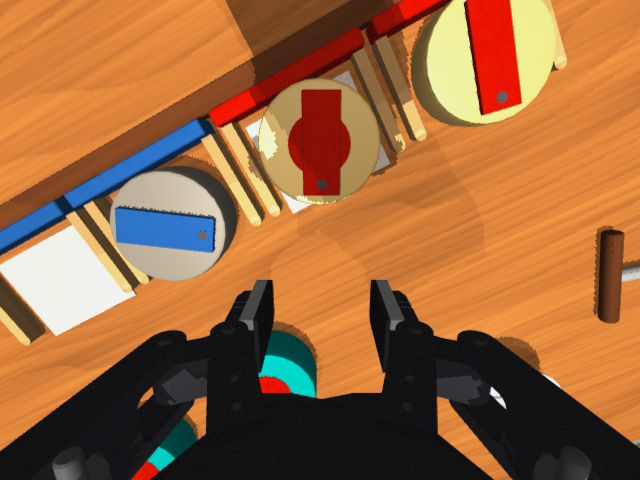

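View pics/s13.png

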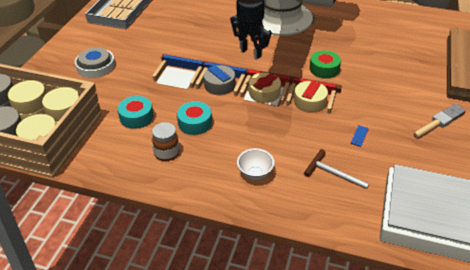

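Run:
```python
from h import *
import json
p=json.load(open('w13.json'))
W=lambda u,v,z:ray('wrist',u,v,z,p)[:2].round(4)
print('wheel disc',W(319,143,.045),'tag',W(321.5,142,.051),'mouth inner corners',W(276,210,.02),W(403,146,.02),'board',W(290,80,.034))
im=cv2.imread('pics/w13.png');cv2.imwrite('pics/w13c.png',cv2.resize(im[40:240,210:440],None,fx=3,fy=3,interpolation=cv2.INTER_CUBIC))
```

```text
wheel disc [0.4496 0.0577] tag [0.4497 0.0597] mouth inner corners [ 0.4853 -0.0045] [0.4858 0.1222] board [0.3968 0.0591]
```

View pics/w13c.png

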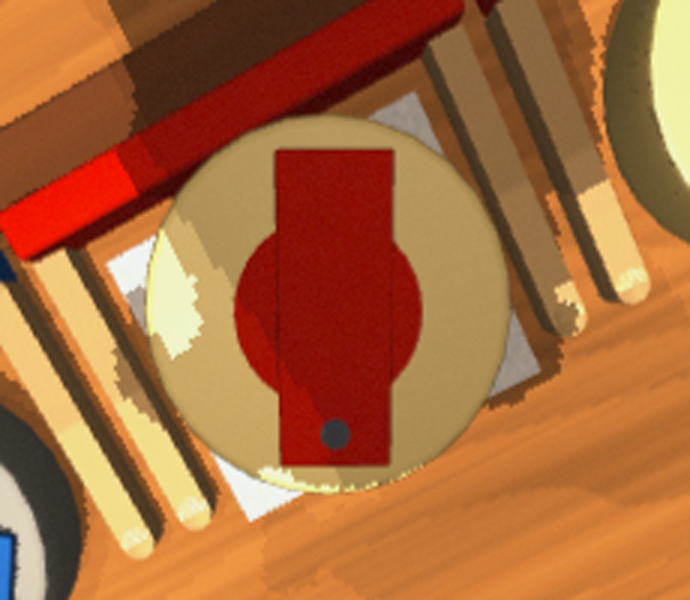

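The wheel is against the board and centred between the cleats. The tag lies flat on its middle, with no tilt visible, and the gripper is clear.

```bash
python3 -c "
from workcell import bot;print(bot.job_done())"
```

```text
the job is handed in; nothing more can be done
None
```

I slid the straw wheel with the red disc into the empty red bay until it met the end board, where the wrist force rose to about 11 N. I then picked up the red tag and laid it on the middle of that wheel. The job was handed in at about 16 s of the 64 s; it reports no verdict.

**Last checks:**
- **Wheel:** it is at about (0.450, 0.058) m, within 1–2 mm of the bay's middle line and touching the board.
- **Tag:** it lies flat, about 2 mm from the wheel's centre.
- **Rest of the scene:** in the last overall picture the spare in the hoop, the blue tag, the shelved wheels and the bystanders look unmoved. I judged that by eye and did not measure it. The gripper was clear of everything.

**Disagreements:**
- My camera estimates of the bay's x position varied by several millimetres. I relied on the contact force with the board instead.
- Joint 6 reached its limit early on and left the tool about 1° off vertical. I allowed for this in the later moves.

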